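# Prime the mister, then slide the seedling board out to the stake and hold it

## Robot

A 7-joint arm with a two-finger parallel gripper is mounted at the origin on the work surface. World frame = base frame: x ahead of the robot, y to its left, z up, the work surface at z = 0. Lengths are in m, angles in rad, forces in N, time in s.
With the tool pointing down it reaches from about 0.35 to 0.9 m from the base axis. Payload 7.2 kg.
Tool frame: the origin (TCP) lies midway between the tips of the shut fingers; the grasp point (between the pads) lies 19 mm behind it (manip.grasp_offset is the z of the grasp point in the tool frame, in m); z points along the fingers, y is the line along which they close (so a half turn about z gives the same grasp; the last joint's range is limited). The gripper opens to 85 mm and grips with 20 to 120 N. Pads are 22 mm wide; open, the fingers measure 114 mm over their backs; the gripper's body (76 mm by 85 mm) begins 54 mm behind the grasp point. The pads swing forward as they close: fully open they stand 13 mm farther back than shut.
Start: joints at [-1.212, 0.411, -0.013, 1.596, 0.006, 1.134, -0.082], TCP at [0.259, 0.569, 0.204] pointing down, gripper open.
Joint ranges: [-2.95, 2.95], [-0.29, 1.99], [-1.47, 1.44], [0.14, 2.54], [-1.03, 4.17], [0.13, 1.85], [-2.86, 2.86]. Speed limits (rad/s): [2.39, 2.39, 3.01, 3.01, 3.14, 3.14, 3.14].

## Interface

Orientations are given as a rotation vector (axis times angle).
In Python, from bench import manip gives the robot as it stands.
- The arm moves only by the tool arm_command, never from a script. Its argument "deltas" is a list that holds one entry, the list of rows, each a list of 6 numbers: the shift along the world's x, y, z each as a share of 0.03 m, from -1 to 1, then the turn, a rotation vector about the world's x, y, z each as a share of 0.08 rad, from -1 to 1. In form: [[[tx, ty, tz, wx, wy, wz], ...]]. A call has exactly 5 rows; each row shifts and turns the commanded pose from where the row before left it; what a row does not reach is not made up. A row lasts 1/8 s, in which the tool goes at most 62.5 mm and 10.7 degrees, less where a joint would pass 70% of its speed; a pose out of reach is approached as far as the arm can. A call with a number of a shift or a turn outside -1 to 1 is refused whole. A call with a gripper value outside its range is refused whole. "jaw" is the opening, from 0 (shut) to 1 (fully open), set as the call begins (left out, the last holds). The fingers move at their own pace and stop on an object; the grip force is fixed at half the most. Time passes only in rows, so rows that do not move let the fingers close, or fill a call up. It gives the time, the measured TCP pose, the force, the opening and the grip force at its end, in the units of the state.
- manip.get_state(): the state, without advancing time (a new reading comes with each control period).
- manip.get_image(name): name is "scene" or "top" or "wrist"; returns the picture (420x560x3 uint8, blue, green, red); there is no depth.
- manip.calibration(name): a dict with "camera_matrix" (3x3 intrinsics, pixels), "pose" (4x4, takes a point from camera to world coordinates); the wrist camera has in their place "hand_eye" (4x4, takes a point from camera to tool coordinates, whose origin is the TCP and whose axes are the flange's). Camera axes: x right, y up, looking along -z (the intrinsics and any distortion apply to the point x, -y, -z); pixel columns grow to the right and rows downward; lengths in m; the calibration is good to about 2 mm. A picture is of the moment at which its call begins: read the wrist's pose just before it. calibration takes no time and is no camera call.
- manip.finish_job(): hands the job in; it is judged then, once.
The state is a dict: "time_s": time; "qpos": joint angles; "qd": joint speeds; "effort": joint torques, N m; "ee_pos": TCP position; "eef_rot": TCP orientation; "force": force on the tool from outside, world axes, zero at the start; "moment": the same for the moment, N m; "opening": finger opening in m; "gripper_force": force on a finger pad.
Only numpy, scipy, OpenCV 4.12 (cv2) and the standard library are available. Lean on these libraries where they do the work, as an engineer would, in place of code of your own. Each camera call takes 0.05 s, during which the arm holds its last target. There are 200 camera calls.

## Task

Prime the mister by pressing its sprung nozzle cap down, nearly to its stop, and letting it spring back up. Then slide the board straight out over the end of the low wooden staging until its outer end is level with the upright stake, with the seedling tray still riding on it; do not lift it off the staging. So far out the board would tip by itself, so finish while still holding it level at the stake, touching neither stake nor bottle with it, and leave everything else on the bench where it stands.

Things in the scene. Friction and masses are not known exactly. Their poses are not given: they have to be found in the camera images.
- staging: Low fixed wooden staging, 140 (x) x 300 (y) x 80 mm high. Origin: centre of its underside, on the bench. The board lies along its y axis and slides out in its +y direction.
- staging_edge (a point): Middle of the top edge of the staging's outer (+y) end, 150 mm from its centre, 80 mm above the bench. Axes as the staging.
- board: Loose wooden board, 100 (x) x 340 (y) x 16 mm, about 0.3 to 0.5 kg, lying on the staging, at first overhanging its +y end by 30 to 80 mm. Origin: centre of its underside. +y runs along the board to its outer end. With its tray it balances about 160 mm from its outer end, so it tips once it overhangs by more than that; a downward hold of a few newtons at the batten keeps it level. Its batten is the grip.
- board_end (a point): Middle of the board's outer (+y) end, on its top face, 170 mm from the board's centre. Axes as the board.
- batten_mid (a point): Centre of the wooden batten fixed across the board's rear, 130 mm behind the board's centre: 80 mm (board x) x 24 mm (board y, the width to grip) x 45 mm high above the board's top face; this point is half-way up it, 22.5 mm above that face. 28 mm of board lies behind the batten. Axes as the board.
- tray: Loose white foam plug tray with seedlings, 90 (x) x 120 (y) x 45 mm, about 0.12 kg, riding on the outer half of the board, its centre 90 to 100 mm outward of the board's centre. Origin: centre of its underside.
- tray_mid (a point): Centre of that tray, half-way up, 22.5 mm above its underside.
- stake: Fixed upright wooden stake, 8 mm thick, 150 mm tall, on a steel foot disc 44 mm across; stands on the bench beyond the staging's +y end, beside the board's path on the staging's -x side (80 to 90 mm from the board's middle line), 195 to 235 mm out from the staging's +y end. It is the mark: the board's outer end is to be level with the stake's middle, measured along the staging's y axis. Origin: at the foot, on the bench. Axes as the staging.
- mister: Fixed white mister bottle, 62 mm across, cap on top; stands on the bench beside the board's path on the staging's +x side, its spout over the path. Origin: centre of its underside. The spout points to its -x and reaches 50 mm from the axis; its underside is 200 mm above the bench, well above the tray.
- nozzle_top (a point): Centre of the top face of the bottle's round nozzle cap, 38 mm across, 218 mm above the bench when up; press it straight down.
- nozzle (a joint): How far the nozzle cap is pressed down (m): 0 up, 0.010 at its stop. Spring about 800 N/m: 8 N at the stop. Counts as pressed beyond 0.006 and springs back by itself.
- saucer: Loose terracotta saucer, 84 mm across, 16 mm high, on the bench under the board's path. Leave alone.
- clay_pot: Loose clay pot with a seedling, 68 mm across, 60 mm high (the thin seedling stands some 100 mm high), close beside the staging on its +x side. Leave alone.
- cell_tray: Loose black plastic tray of cells, 160 x 240 x 50 mm. Leave alone.
- trowel: Loose trowel with a green handle, about 290 mm long, lying flat. Leave alone.
- jar: Loose amber glass jar, 60 mm across, 70 mm high. Leave alone.
- pot_stack: Loose stack of black plastic pots, 102 mm across, 110 mm high. Leave alone.
- dibber: Loose hand tool with a wooden handle, 200 mm long, lying flat. Leave alone.
Not all that is in view belongs to the job. Of the things that look like the mister, take the one that is nearest to the robot's base at the start. What is shaped like the stake but blue is not meant.

How it is judged:
On the way, in this order (a step that is already met when the one before it is completed fails the run):
1. the nozzle cap is pressed down by more than 6 mm (value of joint nozzle above 0.006 m), for 0.05 s.
2. the cap has sprung back up, with the board not yet out at the stake (value of joint nozzle below 0.002 m and y of board_end in the frame of stake below -0.03 m), for 0.1 s.
3. the board's outer end is level with the stake, the board held level by the fingers (y of board_end in the frame of stake between -0.009 and 0.009 m and angle between board's own z axis and vertical below 0.045 rad and contact force between the fingers and board above 1 N), for 0.2 s.
At the end, for the whole second after the job is handed in: Held by the fingers (over 1 N): board end within 9 mm of the stake along the staging, 30 mm of its middle line, 0.12 rad straight; board level (0.045 rad), still, within 6 mm of lying on the staging; tray in place on it (30 mm), untouched; neither touches stake or bottle; nozzle cap up (all of step 3 and x of board_end in the frame of staging between -0.03 and 0.03 m and z of board in the frame of staging between 0.074 and 0.086 m and angle between the y axis of board and the y axis of staging, either way round below 0.12 rad and contact force between each of board, tray and stake below 0.3 N and contact force between each of board, tray and mister below 0.3 N and contact force between tray and the fingers below 0.3 N and linear speed of board below 0.02 m/s and value of joint nozzle below 0.002 m and y of tray_mid in the frame of board between 0.065 and 0.125 m and x of tray_mid in the frame of board between -0.025 and 0.025 m and z of tray_mid in the frame of board between 0.03 and 0.046 m); the arm keeps its last pose, push and grip.
It fails at once if the board is lifted off the staging or tips (z of board in the frame of staging above 0.092 m or angle between board's own z axis and vertical above 0.2 rad).
It fails at once if a bystander is moved by more than 30 mm (distance of any of saucer, clay_pot, cell_tray, trowel, jar, pot_stack, dibber from where it was at the start of the episode above 0.03 m).
It also fails if it takes over 46 s, if anything falls off the work surface, if the arm or the gripper's body presses on something with over 40 N, if the wrist force passes 120 N, or if a joint passes its speed limit or range.

## Working session

There is one attempt and no reset: what is moved stays moved. The work goes in short steps, Python scripts to look and compute and a tool call to move; the robot and the scene stay as the last step left them, time stands still between calls to the robot, and variables do not carry over. Pictures are saved under pics/ and viewed, at most 10 in all, crops included, and the job is handed in when it is done.

Besides the shell and the picture viewer there is one more tool, called after "Emit:" in YAML: its name, and indented under it one key for each argument. arm_command: Moves the arm, as the interface text tells. Shift numbers are shares of 0.03 m and turn numbers shares of 0.08 rad, none past 1 either way. Its arguments: {"type":"object","properties":{"deltas":{"type":"array","items":{"type":"array","items":{"type":"array","items":{"type":"number","minimum":-1,"maximum":1}}}},"jaw":{"type":"number"}},"required":["deltas"]}

```bash
mkdir -p pics; python3 - <<'E'
from bench import manip
import cv2
s=manip.get_state();print(s)
for n in("scene","top"):
    cv2.imwrite(f"pics/{n}0.png",manip.get_image(n));c=manip.calibration(n);print(n,c)
print(manip.calibration("wrist"),manip.grasp_offset)
E
```

```text
{'time_s': 0.0, 'qpos': array([-1.21220627,  0.41195529, -0.01273364,  1.59705292,  0.00558533,
        1.13429254, -0.08216791]), 'qd': array([-2.87782772e-05, -5.21492653e-04,  9.18811975e-04, -2.58161725e-03,
        1.03738916e-03,  2.13977484e-04, -4.75806804e-04]), 'effort': array([-7.78671001e-04, -6.00623274e+01,  6.81349151e-01, -2.99407786e+01,
        1.37137724e-02,  1.05421606e-02, -5.78665265e-06]), 'ee_pos': array([0.25851718, 0.56842645, 0.20271484]), 'eef_rot': array([-6.65160627e-01, -3.07010268e+00,  2.59561266e-03]), 'force': array([-0.85353053, -0.23591378,  0.92707091]), 'moment': array([-0.04437225,  0.00392032, -0.00339274]), 'gripper_force': 0.0, 'opening': 0.08541966218956937}
scene {'camera_matrix': array([[422.60093109,   0.        , 287.07404958],
       [  0.        , 422.60093109, 202.78919009],
       [  0.        ,   0.        ,   1.        ]]), 'pose': array([[-0.5554935 , -0.46564373,  0.68891428,  1.46309132],
       [ 0.8315152 , -0.31412978,  0.45815384,  0.57485614],
       [ 0.00307203,  0.82734418,  0.5616869 ,  0.86299438],
       [ 0.       
[... 310 characters left out ...]
,  0.03518646, -0.00459459, -0.04027068],
       [ 0.00303174,  0.21366989,  0.97690122,  1.3962444 ],
       [ 0.        ,  0.        ,  0.        ,  1.        ]])}
{'camera_matrix': array([[336.94981363,   0.        , 282.10246201],
       [  0.        , 336.94981363, 210.63929835],
       [  0.        ,   0.        ,   1.        ]]), 'hand_eye': array([[ 1.03071209e-04,  9.50212517e-01,  3.11602571e-01,
         8.00912892e-02],
       [ 9.99999823e-01, -2.80754951e-04,  5.25366906e-04,
         1.19348249e-05],
       [ 5.86694174e-04,  3.11602462e-01, -9.50212377e-01,
        -1.69894659e-01],
       [ 0.00000000e+00,  0.00000000e+00,  0.00000000e+00,
         1.00000000e+00]])} -0.0187
```

View pics/scene0.png

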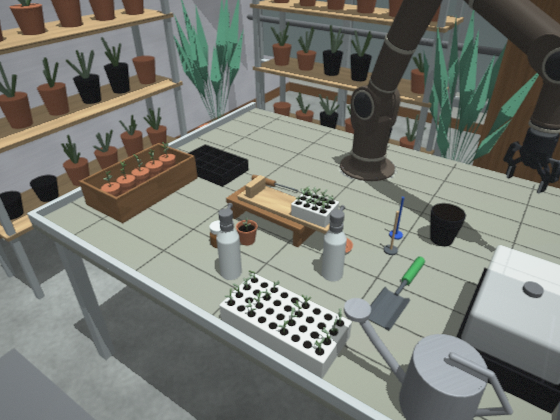

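View pics/top0.png

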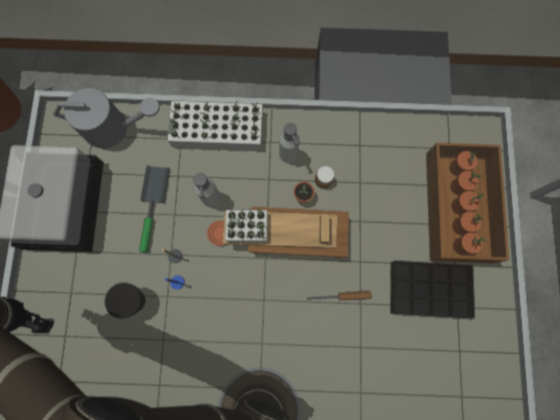

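The top view shows the staging and board around (300,232), with the board's outer end at the left and the batten at (326,230). The tray is at (246,226), the mister at (204,187) and the wooden stake at (175,255). The blue stake at (178,282) is not the mark. I'll enlarge it for pixel readings.

```bash
python3 - <<'E'
import cv2
a=cv2.imread("pics/top0.png")[160:300,155:360]
cv2.imwrite("pics/topc.png",cv2.resize(a,None,fx=3.9,fy=3.9,interpolation=cv2.INTER_CUBIC))
a=cv2.imread("pics/scene0.png")[165:290,200:420]
cv2.imwrite("pics/scenec.png",cv2.resize(a,None,fx=3.6,fy=3.6,interpolation=cv2.INTER_CUBIC))
E
```

```text
(no output)
```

View pics/topc.png

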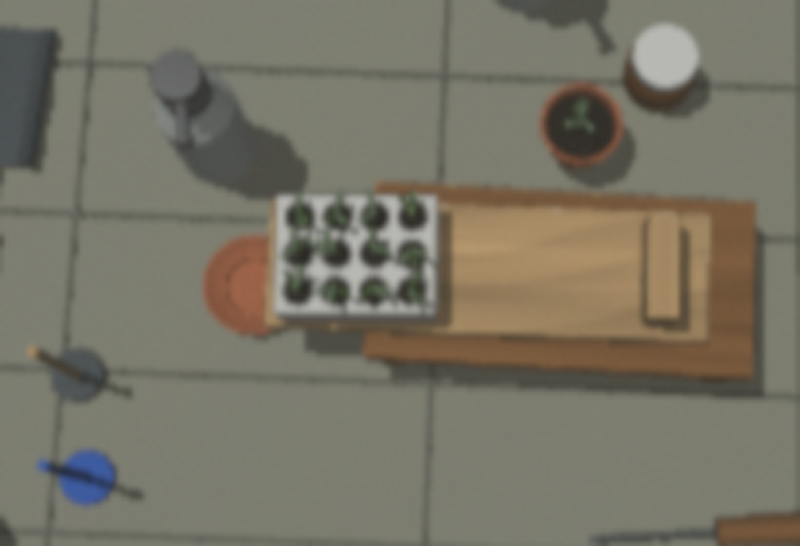

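View pics/scenec.png

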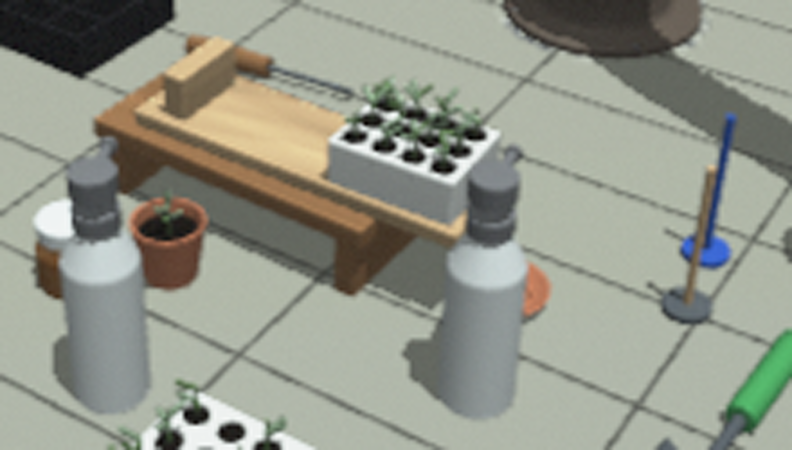

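```bash
cat > h.py <<'E'
import numpy as np
def ray(cal,uv,z,T=None):
    T=cal["pose"] if T is None else T; K=cal["camera_matrix"]
    p=np.linalg.solve(K,[uv[0],uv[1],1]); d=T[:3,:3]@[p[0],-p[1],-p[2]]; o=T[:3,3]
    return o+d*(z-o[2])/d[2]
E
python3 - <<'E'
from bench import manip
from h import *
np.set_printoptions(precision=4,suppress=True)
t=manip.calibration("top");s=manip.calibration("scene")
T=lambda u,v,z:ray(t,((u+.5)/3.9-.5+155,(v+.5)/3.9-.5+160),z)[:2]
S=lambda u,v,z:ray(s,((u+.5)/3.6-.5+200,(v+.5)/3.6-.5+165),z)[:2]
st=np.array([T(*p,.08) for p in[(378,184),(757,203),(753,377),(365,357)]])
print("staging",st,st.mean(0),np.linalg.norm(np.roll(st,-1,0)-st,axis=1))
y=(st[0]-st[1])+(st[3]-st[2]);y/=np.linalg.norm(y);x=np.array([y[1],-y[0]]);c=st.mean(0)
print("y axis",y,"yaw",np.arctan2(-y[0],y[1]))
F=lambda p:np.array([(p-c)@x,(p-c)@y])
for n,p in dict(boardr1=T(711,213,.096),boardr2=T(708,341,.096),bo2=T(268,326,.096),bat1=T(648,212,.141),bat2=T(684,214,.141),bat3=T(682,322,.141),bat4=T(645,320,.141),
 cap=T(177,73,.218),capS=S(494,172,.218),stakefoot=T(79,375,.004),stakefootS=S(687,305,.004),staketop=T(34,352,.15),staketopS=S(711,168,.15),
 tr1=T(275,194,.141),tr2=T(438,194,.141),tr3=T(438,316,.141),tr4=T(273,316,.141),batS1=S(166,78,.141),batS2=S(218,38,.141),batS3=S(237,45,.141),batS4=S(187,88,.141),
 edgeS1=S(363,235,.08),edgeS2=S(97,125,.08),otherS=S(92,175,.218)).items(): print(n,p,"in staging",F(p),np.linalg.norm(p))
E
```

```text
staging [[ 0.5961  0.046 ]
 [ 0.5916 -0.2515]
 [ 0.4548 -0.2485]
 [ 0.4595  0.0495]] [ 0.5255 -0.1011] [0.2975 0.1368 0.298  0.1366]
y axis [0.0156 0.9999] yaw -0.01562534033101165
boardr1 [ 0.5787 -0.2134] in staging [ 0.055  -0.1114] 0.6168251345484742
boardr2 [ 0.4791 -0.2117] in staging [-0.0447 -0.1113] 0.523775574311639
bo2 [0.4786 0.1234] in staging [-0.0504  0.2237] 0.4942191049130971
bat1 [ 0.568  -0.1604] in staging [ 0.0434 -0.0586] 0.5902124698042932
bat2 [ 0.5675 -0.1872] in staging [ 0.0433 -0.0854] 0.5975433280815574
bat3 [ 0.4861 -0.1866] in staging [-0.0381 -0.086 ] 0.5206777773667902
bat4 [ 0.4866 -0.1593] in staging [-0.038  -0.0588] 0.5120315008673152
cap [0.6405 0.184 ] in staging [0.1105 0.2869] 0.666385473448134
capS [0.6362 0.1824] in staging [0.1063 0.2852] 0.6618673279909412
stakefoot [0.4461 0.2854] in staging [-0.0854  0.3853] 0.5296109986147913
stakefootS [0.4442 0.2849] in staging [-0.0873  0.3848] 0.5277220935469775
staketop [0.4459 0.2854] in staging [-0.0857  0.3852] 0.5293658377485838
staketopS [0.4456 0.2844] in staging [-0.0859  0.3843] 0.5286505308413615
tr1 [0.5717 0.1186] in staging [0.0428 0.2204] 0.5838995645913584
tr2 [ 0.5761 -0.0032] in staging [0.0491 0.0987] 0.5761302470819816
tr3 [ 0.4841 -0.0069] in staging [-0.0428  0.0936] 0.48417579060165267
tr4 [0.4798 0.1145] in staging [-0.0491  0.2149] 0.49324320749162265
batS1 [ 0.5734 -0.1771] in staging [ 0.0491 -0.0752] 0.6001276658221043
batS2 [ 0.4907 -0.1808] in staging [-0.0335 -0.0802] 0.5229617514783398
batS3 [ 0.4911 -0.1586] in staging [-0.0335 -0.058 ] 0.5160644355055565
batS4 [ 0.5761 -0.1513] in staging [ 0.0514 -0.0493] 0.5956761172441257
edgeS1 [0.6012 0.0505] in staging [0.0733 0.1528] 0.6033221540782486
edgeS2 [ 0.5987 -0.2424] in staging [ 0.0754 -0.1401] 0.6458805512201539
otherS [ 0.8032 -0.0585] in staging [0.277  0.0469] 0.8053553607177533
```

Emit:
arm_command:
  deltas:
    - [[0,0,1,0,0,0.88],[0,0,1,0,0,0.88],[0.5,-0.5,1,0,0,0.88],[1,-1,0.2,0,0,0.88],[1,-1,0,0,0,0.88]]
  jaw: 0

```text
time_s: 0.72
ee_pos: [0.3344, 0.4933, 0.3]
eef_rot: [0.113, 3.139, 0.001]
force: [1.0, 1.0, -0.1]
opening: -0.0001
gripper_force: 0.0
```

Emit:
arm_command:
  deltas:
    - [[1,-1,0,0,0,0.84],[1,-1,0,0,0,0],[1,-1,0,0,0,0],[1,-1,0,0,0,0],[1,-1,0,0,0,0]]

```text
time_s: 1.35
ee_pos: [0.4844, 0.3427, 0.2992]
eef_rot: [-0.012, -3.141, 0.001]
force: [0.5, 0.0, 0.3]
opening: -0.0002
gripper_force: 0.0
```

Emit:
arm_command:
  deltas:
    - [[1,-1,0,0,0,0],[1,-1,0,0,0,0],[1,-1,-0.3,0,0,0],[0.5,-0.7,-0.5,0,0,0],[0,0,0,0,0,0]]

```text
time_s: 1.98
ee_pos: [0.5891, 0.2299, 0.2737]
eef_rot: [-0.019, -3.139, 0.004]
force: [-0.5, -0.9, 0.4]
opening: 0.0001
gripper_force: 0.0
```

```bash
cat >> h.py <<'E'
def wrist(manip):
    from scipy.spatial.transform import Rotation as R
    s=manip.get_state(); img=manip.get_image("wrist"); T=np.eye(4)
    T[:3,:3]=R.from_rotvec(s["eef_rot"]).as_matrix(); T[:3,3]=s["ee_pos"]
    return img,T@manip.calibration("wrist")["hand_eye"],s
E
python3 - <<'E'
from bench import manip
from h import *
import cv2
i,T,s=wrist(manip);cv2.imwrite("pics/w1.png",i);print(s["ee_pos"],s["eef_rot"],s["qpos"],s["force"])
np.save("w1.npy",T)
E
```

```text
[0.58913967 0.22989747 0.27371126] [-0.01862938 -3.13896569  0.00409728] [-0.53992762  0.37833764  0.12706799  1.48437501 -0.04743715  1.28537863
  1.15069095] [-0.4596451  -0.92121554  0.38880212]
```

View pics/w1.png

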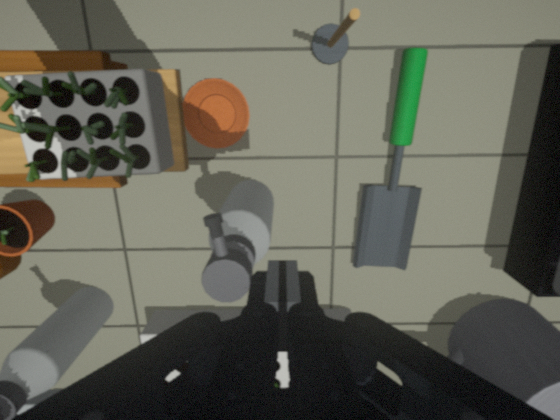

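The wrist view shows the cap top at (227,280), the stake foot at (330,44) and its top at (352,15). The board's outer top edge runs from (181,70) to (187,170).

```bash
python3 - <<'E'
from bench import manip
from h import *
T=np.load("w1.npy");c=manip.calibration("wrist")
for n,u,z in[("cap",(227,280),.218),("foot",(330,44),.004),("top",(352,15),.15),("bo1",(181,70),.096),("bo2",(187,170),.096)]: print(n,ray(c,u,z,T))
E
```

```text
cap [0.63749995 0.18748897 0.218     ]
foot [0.44587847 0.28731353 0.004     ]
top [0.44694771 0.28503728 0.15      ]
bo1 [0.47998859 0.13386754 0.096     ]
bo2 [0.57673952 0.13002671 0.096     ]
```

Emit:
arm_command:
  deltas:
    - [[0.8,-0.75,0,0,0,0],[0.83,-0.75,0,0,0,0],[0,0,-0.8,0,0,0],[0,0,-0.6,0,0,0],[0,0,0,0,0,0]]

```text
time_s: 2.65
ee_pos: [0.636, 0.1894, 0.2321]
eef_rot: [-0.008, -3.138, 0.0]
force: [-0.7, -0.7, -0.7]
opening: 0.0
gripper_force: 0.0
```

Emit:
arm_command:
  deltas:
    - [[0,-0.13,-0.3,0,0,0],[0,0,-0.3,0,0,0],[0,0,-0.15,0,0,0],[0,0,0,0,0,0],[0,0,0,0,0,0]]

```text
time_s: 3.28
ee_pos: [0.6378, 0.1841, 0.2114]
eef_rot: [0.012, 3.141, 0.0]
force: [0.1, -0.7, -0.3]
opening: -0.0003
gripper_force: 0.0
```

```bash
python3 - <<'E'
from bench import manip
from h import *
import cv2
i,T,s=wrist(manip);print(s["ee_pos"],s["force"],s["opening"])
a=manip.get_image("scene")[150:260,270:410]
cv2.imwrite("pics/m2.png",np.hstack([cv2.resize(a,(534,420),interpolation=cv2.INTER_CUBIC),i[100:,120:380][:,:260].copy() if 0 else cv2.resize(i[180:340,180:280],(262,420))]))
E
```

```text
[0.63782073 0.18409676 0.21139161] [ 0.06468739 -0.67415448 -0.32715638] -0.0003096054723824929
```

View pics/m2.png

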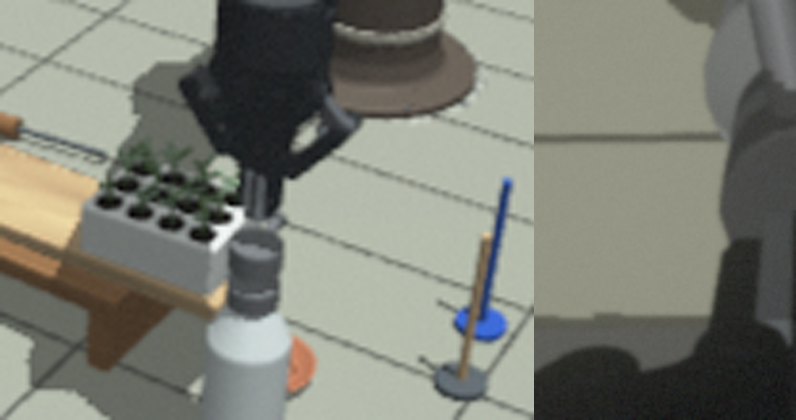

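The fingertips seem to be at the rear rim of the cap or just above it, around (258,222) in the crop, with the cap ellipse at (256,240). No contact force shows yet, so I'll ease down and watch the force.

Emit:
arm_command:
  deltas:
    - [[0,0,-0.1,0,0,0],[0,0,-0.05,0,0,0],[0,0,0,0,0,0],[0,0,0,0,0,0],[0,0,0,0,0,0]]

```text
time_s: 4.0
ee_pos: [0.6377, 0.1841, 0.2067]
eef_rot: [0.012, 3.141, 0.0]
force: [0.0, -0.7, -0.0]
opening: -0.0002
gripper_force: 0.0
```

```bash
python3 - <<'E'
from bench import manip
from h import *
import cv2
i,T,s=wrist(manip);print(s["ee_pos"],s["force"])
c=manip.calibration("scene");P=np.linalg.inv(c["pose"])
def pr(p,P,K):
    q=(P@np.r_[p,1])[:3];q=K@[q[0],-q[1],-q[2]];return q[:2]/q[2]
K=c["camera_matrix"];a=manip.get_image("scene");a=cv2.resize(a[170:250,290:390],None,fx=5,fy=5,interpolation=cv2.INTER_CUBIC)
m=lambda p:tuple(int(v) for v in (pr(p,P,K)-[290,170]+.5)*5)
cv2.circle(a,m(s["ee_pos"]),4,(0,0,255),1)
for t in np.linspace(0,6.28,16): cv2.circle(a,m([.638+.019*np.cos(t),.185+.019*np.sin(t),.218]),1,(0,255,255),-1)
cw=manip.calibration("wrist");p=pr(s["ee_pos"],np.linalg.inv(T),cw["camera_matrix"])
for t in np.linspace(0,6.28,16): cv2.circle(i,tuple(int(v) for v in pr([.638+.019*np.cos(t),.185+.019*np.sin(t),.218],np.linalg.inv(T),cw["camera_matrix"])),1,(0,255,255),-1)
print(p);cv2.circle(i,tuple(int(v) for v in p),4,(0,0,255),1)
b=cv2.resize(i[180:340,220:320],(250,400))
cv2.imwrite("pics/m3.png",np.hstack([a,b]))
E
```

```text
[0.63770751 0.18407618 0.20667474] [ 0.00172433 -0.67009443 -0.00074609]
[282.14781732 252.57135131]
```

View pics/m3.png

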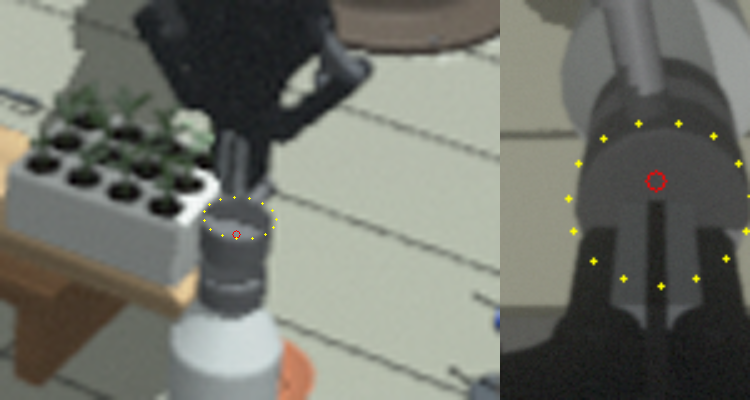

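```bash
python3 - <<'E'
from bench import manip
import cv2,numpy as np
b=cv2.cvtColor(manip.get_image("scene"),6);a=cv2.cvtColor(cv2.imread("pics/scene0.png"),6)
for c in(332,337,341): print(c,"\n",a[200:240,c],"\n",b[200:240,c])
E
```

```text
332 
 [ 76  52  35  27 179 235 240 239 232 201 148 133 133 135 137 131  96  66
  61  61  62  61  63  74  77  78  95  81  66  63  64  69 104 149 181 190
 193 193 196 195] 
 [ 44  46  40  32 104 200 238 241 235 206 132  83  79 109 134 133  99  67
  61  62  62  63  67  75  81  81 101  82  68  65  64  70 108 152 188 195
 198 198 200 199]
337 
 [170 227 238 224 170 141 136 137 136 133 134 134 134 134 135 136 136 124
  89  76  72  77  75  73  79  79  77 122  98  72  75  75  87 116 190 208
 208 207 206 206] 
 [ 78  80  81  84  89  97  98  99 100  96  84  80  80  79 110 134 139 129
  93  78  75  76  74  78  78  78  79 126 101  76  77  77  89 119 195 214
 212 212 213 213]
341 
 [178 178 181 179 176 141 102 122 133 133 127 132 136 135 137 137 131 101
  81  77  78  75  75  74  99 108 120  95  79  75  74 100 184 207 209 208
 210 211 210 209] 
 [ 38  30  36  36  35  32  54 100 132 137 108  85  81  80  81  81 120 105
  84  78  79  78  80  77  79  82 117  98  80  77  79 102 189 212 213 214
 214 213 214 214]
```

The cap's front rim hasn't moved in the image, so the cap isn't pressed. The real tips sit about 15–20 mm above the nominal TCP. I'll continue down in small steps.

Emit:
arm_command:
  deltas:
    - [[0,0,-0.1,0,0,0],[0,0,-0.1,0,0,0],[0,0,-0.1,0,0,0],[0,0,0,0,0,0],[0,0,0,0,0,0]]

```text
time_s: 4.78
ee_pos: [0.6377, 0.184, 0.1976]
eef_rot: [-0.012, -3.142, -0.0]
force: [0.4, -0.3, -0.0]
opening: 0.0
gripper_force: 0.0
```

Emit:
arm_command:
  deltas:
    - [[0,0,-0.1,0,0,0],[0,0,-0.1,0,0,0],[0,0,0,0,0,0],[0,0,0,0,0,0],[0,0,0,0,0,0]]

```text
time_s: 5.4
ee_pos: [0.6377, 0.184, 0.1917]
eef_rot: [0.012, 3.141, 0.0]
force: [0.4, 0.1, 0.0]
opening: -0.0001
gripper_force: 0.0
```

```bash
python3 - <<'E'
from bench import manip
import cv2,numpy as np
b=cv2.cvtColor(manip.get_image("scene"),6)
for c in(332,337,341): print(c,b[200:240,c])
i=manip.get_image("wrist");cv2.imwrite("pics/w4.png",i)
g=cv2.cvtColor(i,6)
for c in(262,270,275,282,289,294,302):print(c,g[225:300:3,c])
s=manip.get_state();print(s["force"],s["moment"],s["effort"])
E
```

```text
332 [ 39  40  36  31  66  74  75  74  76  98  95  85  80  78 126 134  99  67
  59  64  64  65  68  74  80  80  99  83  69  64  67  73 107 151 185 194
 197 199 199 201]
337 [ 33  31  57  75  84  90  88  98  94  99 101  96  99 100  87 126 139 129
  93  76  76  75  74  79  80  82  78 127 101  76  76  78  88 118 195 212
 212 212 213 212]
341 [ 37  32  32  27  35  35  35  34  33  35  30  46  66  75  78  78 107 102
  83  79  78  75  78  76  78  83 118  97  77  78  78 103 191 213 213 214
 213 214 214 215]
262 [65 70 74 73 62 61 58 56 59 72 70 71 74 72 72 62 41 38 39 43 32 36 38 35
 39]
270 [67 69 69 68 64 61 57 72 73 71 71 72 76 75 76 75 74 76 73 72 72 72 70 73
 74]
275 [74 74 69 72 72 58 62 79 74 71 69 68 72 75 73 74 70 75 73 71 71 72 71 71
 70]
282 [105  72  69  68  67  58  63  75  66  72  72  69  42  36  36  26  35  36
  34  32  35  31  33  32  36]
289 [73 58 55 60 56 59 65 74 69 70 70 67 74 73 73 72 69 75 71 74 73 70 73 73
 71]
294 [73 69 57 57 59 56 64 75 71 69 71 71 72 73 74 73 74 74 75 75 73 70 72 69
 70]
302 [73 73 68 55 58 57 54 69 72 72 69 71 70 71 71 62 38 37 35 42 39 35 35 39
 39]
[-0.08966575  0.17498882 -0.07302594] [0.02907485 0.02640924 0.00320008] [ 9.68394670e-04 -6.46274972e+01  3.10977526e+00 -3.00360346e+01
  1.42454574e-02  1.38188945e-03 -3.09739630e-05]
```

```bash
python3 - <<'E'
from bench import manip
import numpy as np
c=manip.calibration("wrist");H=c["hand_eye"];K=c["camera_matrix"]
for r in(258,262,266):
    p=np.linalg.solve(K,[282,r,1]);d=H[:3,:3]@[p[0],-p[1],-p[2]];o=H[:3,3]
    for x in(0,.011):
        print(r,x,(o+d*(x-o[0])/d[0]))
E
```

```text
258 0 [-1.38777878e-17 -7.59909957e-05 -6.74882381e-03]
258 0.011 [ 1.10000000e-02 -5.68706880e-05 -2.91603525e-02]
262 0 [ 1.38777878e-17 -7.19760359e-05 -1.14317492e-02]
262 0.011 [ 1.10000000e-02 -5.34072677e-05 -3.31999791e-02]
266 0 [ 0.00000000e+00 -6.81548428e-05 -1.58886710e-02]
266 0.011 [ 1.10000000e-02 -5.01109962e-05 -3.70446486e-02]
```

Emit:
arm_command:
  deltas:
    - [[0,0,-0.1,0,0,0],[0,0,-0.1,0,0,0],[0,0,0,0,0,0],[0,0,0,0,0,0],[0,0,0,0,0,0]]

```text
time_s: 6.12
ee_pos: [0.6379, 0.1841, 0.1859]
eef_rot: [0.012, 3.141, 0.0]
force: [0.3, -0.1, 3.7]
opening: 0.0
gripper_force: 1.7
```

Emit:
arm_command:
  deltas:
    - [[0,0,-0.1,0,0,0],[0,0,-0.04,0,0,0],[0,0,0,0,0,0],[0,0,0,0,0,0],[0,0,0,0,0,0]]

```text
time_s: 6.75
ee_pos: [0.6379, 0.1841, 0.1819]
eef_rot: [0.012, 3.141, 0.0]
force: [0.5, 0.2, 5.7]
opening: -0.0001
gripper_force: 3.3
```

Emit:
arm_command:
  deltas:
    - [[0,0,-0.05,0,0,0],[0,0,0,0,0,0],[0,0,0,0,0,0],[0,0,0,0,0,0],[0,0,0,0,0,0]]

```text
time_s: 7.38
ee_pos: [0.6379, 0.1841, 0.1806]
eef_rot: [0.012, 3.141, 0.001]
force: [-0.2, 0.0, 8.2]
opening: -0.0003
gripper_force: 3.9
```

Emit:
arm_command:
  deltas:
    - [[0,0,0.3,0,0,0],[0,0,1,0,0,0],[0,0,1,0,0,0],[0,0,1,0,0,0],[0,0,0,0,0,0]]

```text
time_s: 8.0
ee_pos: [0.6384, 0.1842, 0.281]
eef_rot: [0.012, 3.139, 0.002]
force: [0.8, -0.6, -0.9]
opening: -0.0002
gripper_force: 0.0
```

Emit:
arm_command:
  deltas:
    - [[-0.3,-1,0,0,0,0],[-0.3,-1,0,0,0,0],[-0.3,-1,0,0,0,0],[-0.3,-1,0,0,0,0],[-0.3,-1,0,0,0,0]]
  jaw: 1

```text
time_s: 8.62
ee_pos: [0.5914, 0.033, 0.2773]
eef_rot: [-0.012, -3.139, 0.001]
force: [0.4, 1.2, -0.3]
opening: 0.0854
gripper_force: 0.0
```

Emit:
arm_command:
  deltas:
    - [[-0.3,-1,0,0,0,0],[-0.3,-1,0,0,0,0],[-0.3,-1,0,0,0,0],[-0.3,-1,0,0,0,0],[-0.3,-1,0,0,0,0]]

```text
time_s: 9.25
ee_pos: [0.5463, -0.1167, 0.2774]
eef_rot: [-0.012, -3.139, -0.0]
force: [-0.5, -0.2, -0.0]
opening: 0.0854
gripper_force: 0.0
```

Emit:
arm_command:
  deltas:
    - [[-0.3,-1,0,0,0,0],[-0.3,-0.8,0,0,0,0],[0,0,0,0,0,0],[0,0,0,0,0,0],[0,0,0,0,0,0]]

```text
time_s: 9.88
ee_pos: [0.5299, -0.1686, 0.2784]
eef_rot: [-0.009, -3.141, -0.001]
force: [0.4, 0.3, -0.5]
opening: 0.085
gripper_force: 0.0
```

```bash
python3 - <<'E'
from bench import manip
from h import *
import cv2
i,T,s=wrist(manip);cv2.imwrite("pics/w5.png",i);print(s["ee_pos"],s["eef_rot"],s["qpos"],s["opening"])
np.save("w5.npy",T)
E
```

```text
[ 0.52991721 -0.16856901  0.27840731] [-8.89988975e-03 -3.14086897e+00 -8.91529235e-04] [-0.0177396   0.2366774   0.29455539  1.67666351 -0.07242353  1.23973661
  1.85781714] 0.08503400120480235
```

View pics/w5.png

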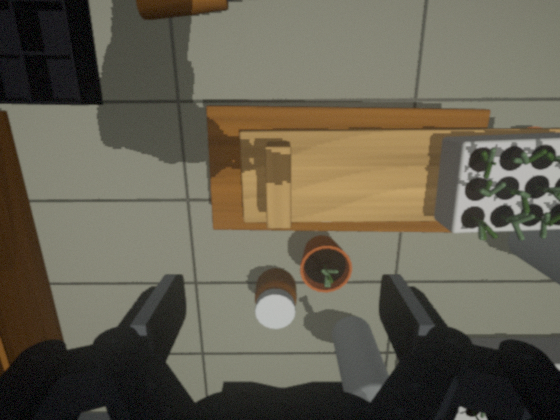

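The batten's top face spans about (266,146) to (291,228), centred near (279,187). The pot is at (326,265) and the jar at (275,305), both clear of the grip in x.

```bash
python3 - <<'E'
from bench import manip
from h import *
T=np.load("w5.npy");c=manip.calibration("wrist")
for n,u,z in[("batL",(266.5,187),.141),("batR",(291,187),.141),("batT",(278,146),.141),("batB",(279,228),.141),("pot",(326,265),.06),("br1",(241,131),.096),("br2",(243,223),.096)]: print(n,ray(c,u,z,T))
E
```

```text
batL [ 0.52701564 -0.18321639  0.141     ]
batR [ 0.52714352 -0.16023183  0.141     ]
batT [ 0.48899761 -0.1720718   0.141     ]
batB [ 0.56824001 -0.17183634  0.141     ]
pot [ 0.6504255  -0.11307198  0.06      ]
br1 [ 0.47933685 -0.21029107  0.096     ]
br2 [ 0.57937581 -0.21241246  0.096     ]
```

Emit:
arm_command:
  deltas:
    - [[-0.05,-0.12,-1,0,0,0],[0,0,-1,0,0,0],[0,0,-1,0,0,0],[0,0,-1,0,0,0],[0,0,-0.5,0,0,0]]

```text
time_s: 10.55
ee_pos: [0.5276, -0.1726, 0.1423]
eef_rot: [-0.01, -3.14, -0.001]
force: [0.2, -0.3, -0.5]
opening: 0.0851
gripper_force: 0.0
```

Emit:
arm_command:
  deltas:
    - [[0,0,-0.5,0,0,0],[0,0,-0.5,0,0,0],[0,0,-0.5,0,0,0],[0,0,0,0,0,0],[0,0,0,0,0,0]]

```text
time_s: 11.18
ee_pos: [0.5284, -0.1738, 0.0992]
eef_rot: [0.012, 3.141, -0.0]
force: [0.5, -0.1, -0.0]
opening: 0.0852
gripper_force: 0.0
```

Emit:
arm_command:
  deltas:
    - [[0,0.05,-0.25,0,0,0],[0,0,-0.2,0,0,0],[0,0,0,0,0,0],[0,0,0,0,0,0],[0,0,0,0,0,0]]

```text
time_s: 11.8
ee_pos: [0.5283, -0.1721, 0.0856]
eef_rot: [0.012, 3.141, -0.0]
force: [-0.2, -0.2, -1.1]
opening: 0.0852
gripper_force: 0.0
```

Emit:
arm_command:
  deltas:
    - [[0,0,0,0,0,0],[0,0,0,0,0,0],[0,0,0,0,0,0],[0,0,0,0,0,0],[0,0,0,0,0,0]]
  jaw: 0

```text
time_s: 12.42
ee_pos: [0.5281, -0.1724, 0.0856]
eef_rot: [0.012, 3.141, -0.001]
force: [-1.2, -0.9, 3.8]
opening: 0.0234
gripper_force: 60.0
```

Emit:
arm_command:
  deltas:
    - [[0,0.1,0,0,0,0],[0,0.2,0,0,0,0],[0.01,0.3,0,0,0,0],[0.01,0.3,0,0,0,0],[0.01,0.3,0,0,0,0]]

```text
time_s: 13.05
ee_pos: [0.5293, -0.137, 0.0857]
eef_rot: [0.014, 3.141, -0.002]
force: [0.1, -5.1, 3.1]
opening: 0.0229
gripper_force: 59.7
```

Emit:
arm_command:
  deltas:
    - [[0.01,0.3,0,0,0,0],[0.01,0.3,0,0,0,0],[0,0.3,0,0,0,0],[0.01,0.3,0,0,0,0],[0,0.3,0,0,0,0]]

```text
time_s: 13.68
ee_pos: [0.5302, -0.092, 0.0856]
eef_rot: [0.014, 3.141, -0.002]
force: [0.8, -4.7, 2.5]
opening: 0.0232
gripper_force: 59.7
```

Emit:
arm_command:
  deltas:
    - [[0.01,0.3,0,0,0,0],[0.01,0.3,0,0,0,0],[0,0.3,0,0,0,0],[0.01,0.2,0,0,0,0],[0,0.1,0,0,0,0]]

```text
time_s: 14.3
ee_pos: [0.5312, -0.0558, 0.0857]
eef_rot: [0.013, 3.141, -0.002]
force: [0.6, -6.5, 4.6]
opening: 0.023
gripper_force: 59.8
```

Emit:
arm_command:
  deltas:
    - [[0,0.2,0,0,0,0],[0.01,0.3,0,0,0,0],[0,0.3,0,0,0,0],[0.01,0.2,0,0,0,0],[0,0.1,0,0,0,0]]

```text
time_s: 14.92
ee_pos: [0.5318, -0.0232, 0.0858]
eef_rot: [0.013, 3.141, -0.002]
force: [0.2, -6.6, 5.3]
opening: 0.0229
gripper_force: 60.0
```

```bash
python3 - <<'E'
from bench import manip
from h import *
import cv2
i,T,s=wrist(manip);print(s["ee_pos"],s["eef_rot"],s["force"]);np.save("w6.npy",T)
t=manip.get_image("top");cv2.imwrite("pics/t6.png",t)
a=cv2.resize(t[195:265,155:235],None,fx=5,fy=5,interpolation=cv2.INTER_CUBIC)
c=manip.get_image("scene");cv2.imwrite("pics/s6.png",c)
b=cv2.resize(c[170:270,320:420],None,fx=4,fy=4,interpolation=cv2.INTER_CUBIC)
o=np.zeros((400,800,3),np.uint8);o[:350,:400]=a;o[:,400:]=b
cv2.imwrite("pics/c6.png",o)
E
```

```text
[ 0.53181532 -0.02320409  0.08580117] [ 1.31312081e-02  3.14063075e+00 -2.27355482e-03] [ 0.19589685 -6.63679643  5.3105642 ]
```

View pics/c6.png

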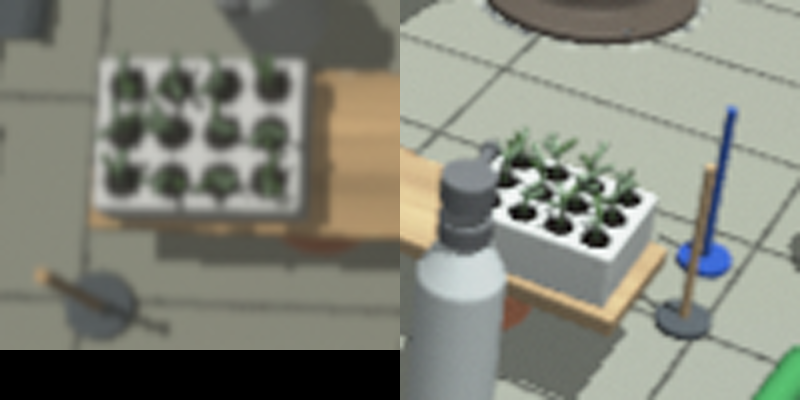

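The top crop shows the board's outer end edge at column 91 and the stake foot at (101,305), with its top at (41,275). The scene crop shows the end corners at (667,252) and (610,320), with the stake foot at (684,319).

```bash
python3 - <<'E'
from bench import manip
from h import *
t=manip.calibration("top");s=manip.calibration("scene")
T=lambda u,v,z:ray(t,((u+.5)/5-.5+155,(v+.5)/5-.5+195),z)[:2]
S=lambda u,v,z:ray(s,((u-400+.5)/4-.5+320,(v+.5)/4-.5+170),z)[:2]
y=np.array([.0156,.9999])
for n,p in dict(tc=T(91,222,.096),tfoot=T(101,305,.004),ttop=T(41,275,.15),sc1=S(667,252,.096),sc2=S(610,320,.096),sfoot=S(684,319,.004),stop=S(709,168,.15),tray1=T(98,58,.141),tray2=T(95,206,.141),tray3=T(305,60,.141),tray4=T(300,213,.141)).items(): print(n,p,p@y)
print("tray y on board, mid vs batten", )
E
```

```text
tc [0.48582614 0.27435914] 0.2819105965543657
tfoot [0.44667559 0.28575168] 0.2926912480015655
ttop [0.44660383 0.28700774] 0.29394605460966183
sc1 [0.48905836 0.27692497] 0.28452658919972357
sc2 [0.58289346 0.27406524] 0.28313097012037053
sfoot [0.44397781 0.28536583] 0.2922633511798617
stop [0.44757815 0.28439852] 0.29135230376319693
tray1 [0.57584862 0.26770823] 0.2766647009563367
tray2 [0.48859161 0.26197181] 0.26956763855984095
tray3 [0.57900772 0.14691411] 0.15593193972662475
tray4 [0.48875228 0.14388678] 0.1514969239867485
tray y on board, mid vs batten
```

Emit:
arm_command:
  deltas:
    - [[0,0.1,0,0,0,0],[0,0.12,0,0,0,0],[0,0.06,0,0,0,0],[0,0,0,0,0,0],[0,0,0,0,0,0]]

```text
time_s: 15.7
ee_pos: [0.5318, -0.0148, 0.0858]
eef_rot: [0.013, 3.141, -0.002]
force: [0.2, -5.7, 5.1]
opening: 0.0232
gripper_force: 60.0
```

```bash
python3 - <<'E'
from bench import manip
from h import *
import cv2
s=manip.get_state();print(s["ee_pos"],s["force"],s["qd"].max())
t=manip.get_image("top");cv2.imwrite("pics/t7.png",t)
a=cv2.resize(t[205:260,155:205],None,fx=8,fy=8,interpolation=cv2.INTER_CUBIC)
c=manip.get_image("scene");cv2.imwrite("pics/s7.png",c)
b=cv2.resize(c[200:260,365:415],None,fx=8,fy=8,interpolation=cv2.INTER_CUBIC)
o=np.zeros((480,800,3),np.uint8);o[:440,:400]=a;o[:,400:]=b
cv2.imwrite("pics/c7.png",o)
E
```

```text
[ 0.5318352  -0.01475292  0.08578032] [ 0.20070569 -5.71446958  5.11367594] 0.0012758360495726886
```

View pics/c7.png

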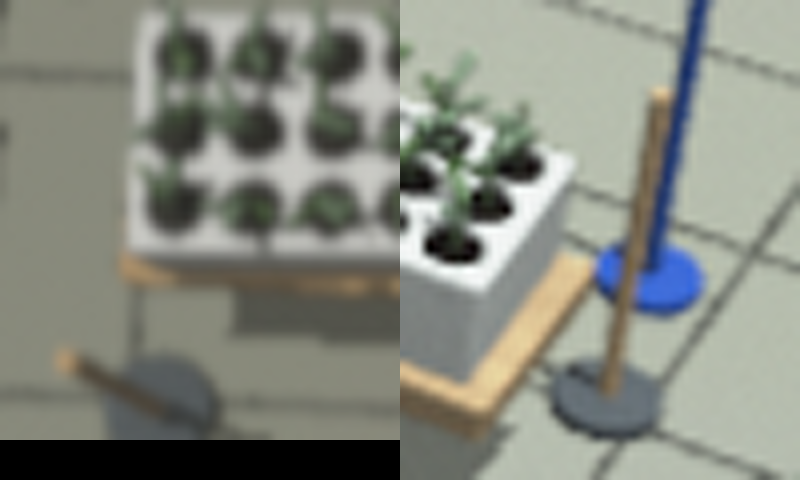

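The top crop shows the board's end corner at (121,268) and the stake foot at (160,405), with its top at (68,358). The scene crop shows the corners at (597,262) and (488,405), with the stake running from (610,390) to (660,95).

```bash
python3 - <<'E'
from bench import manip
from h import *
t=manip.calibration("top");s=manip.calibration("scene")
T=lambda u,v,z:ray(t,((u+.5)/8-.5+155,(v+.5)/8-.5+205),z)[:2]
S=lambda u,v,z:ray(s,((u-400+.5)/8-.5+365,(v+.5)/8-.5+200),z)[:2]
y=np.array([.0156,.9999])
for n,p in dict(tc=T(121,268,.096),tfoot=T(160,405,.004),ttop=T(68,358,.15),sc1=S(597,262,.096),sc2=S(488,405,.096),sfoot=S(610,392,.006),stop=S(660,94,.15)).items(): print(n,p,p@y)
E
```

```text
tc [0.48830602 0.2838531 ] 0.29144229091221324
tfoot [0.44795192 0.28661244] 0.2935718333739172
ttop [0.44744789 0.28633853] 0.29329008770485177
sc1 [0.48305354 0.28319243] 0.2906997475345578
sc2 [0.5797689  0.28298507] 0.2920011632834989
sfoot [0.44235838 0.28502345] 0.2918957374525969
stop [0.44577077 0.28425885] 0.2911844452618135
```

```bash
python3 -c "
from bench import manip
print(manip.finish_job())"
```

```text
the job is handed in; nothing more can be done
None
```

I handed in the job at about 16 s, with no verdict returned: the cap was pressed to about 8 N and released, and the board is held out with its end within about 2 mm of the stake line and the tray still on it.

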